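# Seat the taper plug of a shut-off cock and lock it with its C clip

### The arm

A 6-joint arm with a two-finger parallel gripper is mounted at the origin on the work surface. World frame = base frame: x ahead of the robot, y to its left, z up, the work surface at z = 0. Lengths are in m, angles in rad, forces in N, time in s.
With the tool pointing down it reaches from about 0.35 to 0.775 m from the base axis. Payload 7.3 kg.
Tool frame: the origin (TCP) lies midway between the tips of the shut fingers; the grasp point (between the pads) lies 19 mm behind it; z points along the fingers, y is the direction in which the jaws open and shut (so a half turn about z gives the same grasp; the last joint's range is limited). The gripper opens to 92 mm and grips with 3 to 60 N. Pads are 19 mm wide; open, the fingers measure 130 mm over their backs; the gripper's body (75 mm by 190 mm) begins 47 mm behind the grasp point.
Start: joints at [-1.3, 0.342, 1.524, -0, 1.275, -0.146], TCP at [0.213, -0.48, 0.227] pointing down, gripper open.
Joint ranges: [-2.53, 2.53], [-0.77, 2.02], [0.04, 2.7], [-1, 4.14], [0.28, 2.66], [-3.11, 3.11]. Speed limits (rad/s): [2.57, 2.57, 3.14, 3.14, 3.14, 3.14].

### API

Orientations are given as [roll, pitch, yaw] about the fixed x, y, z axes, in that order (R = Rz(yaw) Ry(pitch) Rx(roll)).
In Python, from cell import robot gives the robot as it stands.
- The arm moves only by the shell command python3 -m crank 'ROWS' [FORCE]. ROWS is a JSON object of lists of equal length, an entry for each row: "claw": the opening, from 0 (shut) to 1 (fully open); "delta_pos": the shift along the tool's x, y, z in units of 25 mm (1.0 is 25 mm), a list of three; "roll": the turn about the tool's z in units of 6 degrees (1.0 is 6 degrees). In form: {"claw": [claw, ...], "delta_pos": [[dx, dy, dz], ...], "roll": [roll, ...]}. A call has exactly 8 rows; each row is the pose to reach, as a shift and turn from the pose commanded when the call began, along the tool's axes at that moment; what a row does not reach only later rows make up. A row lasts 1/12 s, in which the tool goes at most 41.7 mm and 7.16 degrees, less where a joint would pass 70% of its speed; a pose out of reach is approached as far as the arm can. A call with a gripper value outside its range is refused whole. The fingers move at their own pace and stop on an object; FORCE is the grip in N (left out, the last holds). Time passes only in rows, so rows that repeat a pose let the fingers close, or fill a call up. It gives the time, the measured TCP pose, the force and the opening at its end, in the units of the state.
- robot.observe(): the state, without advancing time (a new reading comes with each control period).
- robot.read_camera(name): name is "side" or "top"; returns a dict with "color" (480x640x3 uint8, blue, green, red), "fx", "fy", "cx", "cy" (pixels), "rvec" (rotation vector, rad) and "tvec" (3), from world to camera coordinates, as OpenCV has them. Camera axes: x right, y down, z forward; pixel columns grow to the right and rows downward; lengths in m; the calibration is good to about 2 mm. A picture is of the moment at which its call begins. There is no depth.
- robot.hand_in(): hands the job in, once; it reports no verdict.
The state is a dict: "time": time; "qpos": joint angles; "qvel": joint speeds; "joint_efforts": joint torques, N m; "tool_pos": TCP position; "tool_rot": TCP orientation; "contact_force": force on the tool from outside, world axes, zero at the start; "torque": the same for the moment, N m; "opening": finger opening in m.
Only numpy, scipy, OpenCV 4.12 (cv2) and the standard library are available. Lean on these libraries where they do the work, as an engineer would, in place of code of your own. Each camera call takes 0.05 s, during which the arm holds its last target.

### The job

Close the shut-off cock on the cart and lock it: turn its winged plug clockwise until the wing lies square across the pipe, pressing down all the while so that it goes fully home in its tapered bore and stays there when let go. Then slide the steel C clip sideways through its gap onto the plug's neck, under the wing, flat on the block with the neck in the middle of it; leave the other things where they are.

Things in the scene. Friction and masses are not known exactly. Their poses are not given: they have to be found in the camera images.
- cock: shut-off cock, fixed: aluminium block 76 x 76 mm, flat top 45 mm above the table, on a dark steel foot 100 x 110 x 8 mm; brass pipe stubs (24 mm thick, nuts 34 mm) on two opposite sides reach 70 mm from the centre, 25 mm above the table. Origin under its centre on the table, x along the pipe, z up. A brass plug stands in a tapered bore in the middle of its top
- cock_top (a point): centre of the block's flat top, on the plug's axis, 45 mm above the table; axes as cock
- plug_depth (a joint): depth of the plug, m: 0 = proud (start), 0.008 = fully home at its stop, tapered shank flush with the block's top. A light spring (2.5 to 4 N) lifts it while loose; from about 3 mm down the taper grips and it stays where pressed. Pressed without turning it jams short of home (40 N needed); while being turned either way, about 20 N carries it home within 1 to 2 rad of turning
- plug_turn (a joint): angle of the plug, rad, growing clockwise seen from above: 0 = wing along the pipe (cock's x), 1.571 = wing square across the pipe (closed); a stop lies just past it at 1.65. Starts between 0.15 and 0.6. Turns almost freely while proud, needs about 0.3 N m near home. Ease off push and twist before letting go, or it springs back a little
- wing (a point): grip point on the plug's upright brass wing, on the plug's axis, 13 mm below the wing's top, 91 mm above the table when proud, 83 mm when home; moves with the plug. Wing 40 mm long (this point's x), 10 mm thick (y), 36 mm tall; its foot, 23 mm below this point, stands on a round hub 23 mm wide, 5 mm thick, with the neck beneath
- neck (a point): on the plug's axis, 2.5 mm above the foot of the neck. Neck 10 mm thick, 10 mm tall, between the tapered shank (25 mm wide at its top) below and the hub above; only when the plug is home does it rise straight from the block's top, so that the clip fits round it under the hub
- clip_eye (a point): loose C clip, bare steel, about 60 g: a flat open ring 5 mm thick, 37 mm outside, bore 19 mm, with a tail (70 mm long over all), lying flat on the table. This point: centre of the bore, half-way through its thickness, where the neck's axis must finally be. x points out through the gap, which is 16 mm wide at its narrowest, 6 mm ahead; z up
- clip_tab (a point): grip point on the clip's upright tab: tab 16 mm long (x), 8 mm thick (y), its top 40 mm above the clip's underside; this point is 28 mm above the underside and 43 mm behind clip_eye (its -x); axes as clip_eye
- bolt: a large loose steel bolt lying down, 82 mm long; bystander, leave it where it is. Origin at its underside
- washer: a loose steel washer 48 mm wide; bystander, leave it where it is. Origin at its underside
- block: a loose aluminium block 60 x 45 x 40 mm; bystander, leave it where it is. Origin at its underside
- squeeze_bottle: a white squeeze bottle, 150 mm tall; bystander, leave it where it is. Origin at its underside
- wrench: a wrench lying flat; bystander, leave it where it is. Origin at its underside
- jar: an amber jar with black cap, 70 mm tall; bystander, leave it where it is. Origin at its underside
- screwdriver: a screwdriver lying flat; bystander, leave it where it is. Origin at its underside
Not all that is in view belongs to the job. Leave any red look-alike of the cock alone. Leave any blue look-alike of the part that bears clip_eye alone.

How it is judged:
By the outcome, as a careful person would: the job done as asked, in the order asked, and still so for the second after the job is handed in, with the robot touching nothing.
It also fails if it takes over 69 s, if anything falls off the work surface, if the arm or the gripper's body presses on something with over 40 N, if the wrist force passes 120 N, or if a joint passes its speed limit or range.

## Working session

There is one attempt and no reset: what is moved stays moved. The work goes in short steps, Python scripts to look and compute and a shell command to move; the robot and the scene stay as the last step left them, time stands still between calls to the robot, and variables do not carry over. Pictures are saved under pics/ and viewed, and the job is handed in when it is done.

```bash
ls; mkdir -p pics
python3 - <<'E'
from cell import robot
import cv2
print(robot.observe())
for n in("top","side"):
    c=robot.read_camera(n); cv2.imwrite(f"pics/{n}0.png",c["color"]); print(n,{k:v for k,v in c.items() if k!="color"})
E
```

```text
pics
{'time': 0.0, 'qpos': array([-1.29999306e+00,  3.42714092e-01,  1.52503159e+00,  2.52271197e-05,
        1.27542479e+00, -1.45985585e-01]), 'qvel': array([-0.00110013,  0.00016804, -0.00031994, -0.00185538,  0.00116236,
       -0.0012497 ]), 'joint_efforts': array([ 9.98138858e-04, -4.31250143e+01, -2.44216973e+01,  7.18521327e-02,
        5.60707622e-02, -1.23566715e-04]), 'tool_pos': array([ 0.2124542 , -0.47963089,  0.22604438]), 'tool_rot': array([-3.14003513e+00, -2.53387117e-04,  4.16781287e-01]), 'contact_force': array([-0.09887783,  1.08401687, -0.48869367]), 'torque': array([-0.026075  ,  0.00815149,  0.0175426 ]), 'opening': 0.09176018378072823}
top {'fx': 590.2073510138881, 'fy': 590.2073510138881, 'cx': 324.1132981547439, 'cy': 243.77447317717824, 'rvec': array([ 2.1976452 , -2.20584765,  0.09547379]), 'tvec': array([-0.06367131,  0.53848103,  1.45595882])}
side {'fx': 590.29800835384, 'fy': 590.29800835384, 'cx': 322.48016015339516, 'cy': 254.57564353697157, 'rvec': array([ 0.66857776, -2.70868258,  1.04147166]), 'tvec': array([0.42802138, 0.26040262, 1.04070634])}
```

View pics/top0.png

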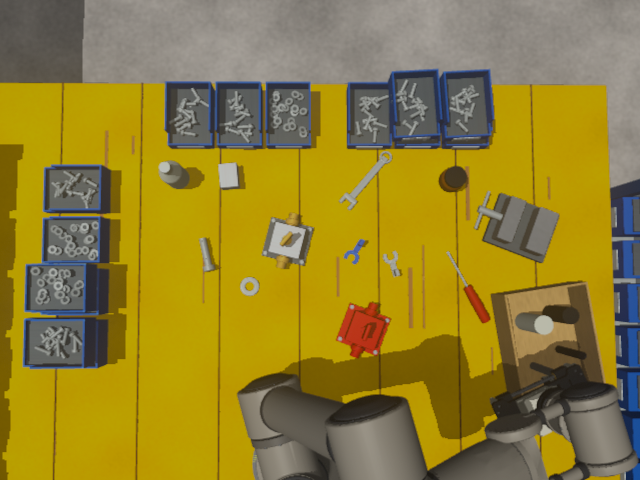

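View pics/side0.png

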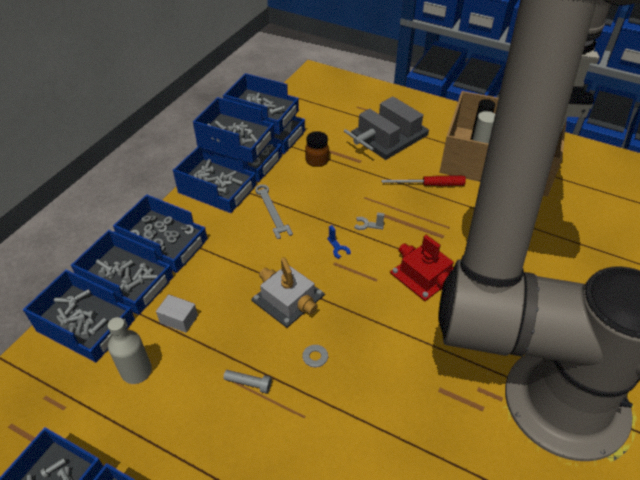

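Candidates in the top view are the grey cock at (288,241) against the red look-alike at (363,330), and the bare steel clip at (393,264) against the blue look-alike at (356,251). The washer at (250,286) is a closed ring with no tab. By the description I choose the grey cock and the steel clip, and I'll check both in close crops.

```bash
cat > h.py <<'E'
import numpy as np, cv2
from cell import robot
def cam(n):
    c=robot.read_camera(n); c["K"]=np.array([[c["fx"],0,c["cx"]],[0,c["fy"],c["cy"]],[0,0,1.]]); c["R"]=cv2.Rodrigues(c["rvec"])[0]; return c
def ray(c,uv,z):
    d=c["R"].T@np.linalg.solve(c["K"],[uv[0],uv[1],1.]); o=-c["R"].T@c["tvec"]
    return o+d*(z-o[2])/d[2]
def proj(c,P):
    return cv2.projectPoints(np.array(P,float).reshape(-1,1,3),c["rvec"],c["tvec"],c["K"],None)[0].reshape(-1,2)
def crop(im,u,v,w,s,name):
    h=w*3//4; x=im[v-h//2:v+h//2,u-w//2:u+w//2]; x=cv2.resize(x,None,fx=s,fy=s,interpolation=cv2.INTER_CUBIC); cv2.imwrite("pics/"+name,x); return x
E
python3 - <<'E'
from h import *
t=cam("top");s=cam("side")
a=crop(t["color"],288,241,80,5,"a.png");b=crop(t["color"],385,262,80,5,"b.png")
c=crop(s["color"],288,286,80,5,"c.png");d=crop(s["color"],360,228,80,5,"d.png")
cv2.imwrite("pics/m.png",np.vstack([np.hstack([a,b]),np.hstack([c,d])]))
print(-t["R"].T@t["tvec"],-s["R"].T@s["tvec"])
for uv,z in [((288,241),.045),((393,264),.005),((363,330),.045),((250,286),0)]: print(uv,ray(t,uv,z))
E
```

```text
[ 0.44701279 -0.02915849  1.48766976] [0.153788   0.64656537 0.94466078]
(288, 241) [0.54359688 0.02336515 0.045     ]
(393, 264) [ 0.48744335 -0.23937641  0.005     ]
(363, 330) [ 0.32617939 -0.15863857  0.045     ]
(250, 286) [0.43380034 0.1202455  0.        ]
```

View pics/m.png

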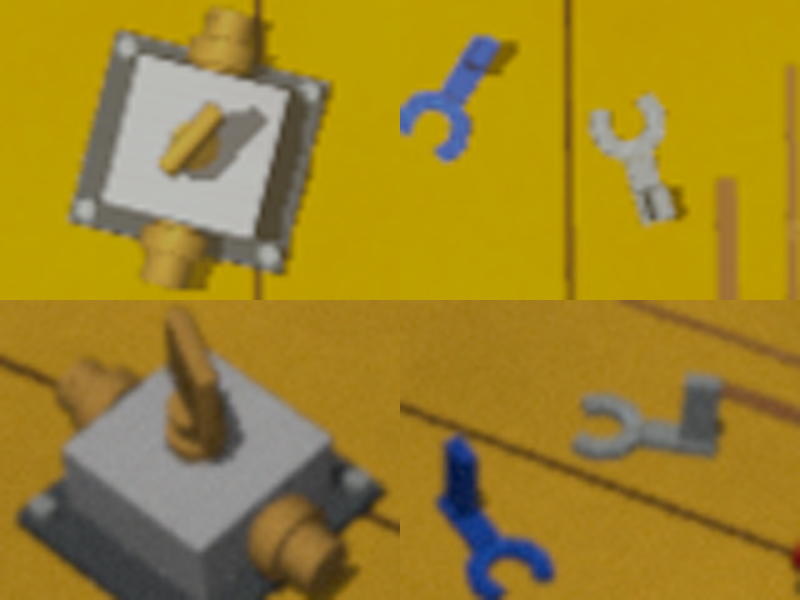

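The crops show the steel clip at (393,264), with its gap pointing up in the image and its tab toward (397,272). The grey cock has a brass wing turned clockwise from the pipe. Next I measure them.

```bash
cat > meas.py <<'E'
from h import *
def block(t,u,v):
    im=t["color"].astype(int); m=((im.min(2)>150)).astype(np.uint8)
    r=np.zeros_like(m); r[v-30:v+30,u-30:u+30]=1; m*=r
    n,l,st,ce=cv2.connectedComponentsWithStats(m); i=1+np.argmax(st[1:,4])
    cn=cv2.convexHull(np.argwhere(l==i)[:,::-1].astype(np.int32))
    return cv2.minAreaRect(cn.astype(np.float32)),st[i]
def brass(im,u,v,w):
    h=cv2.cvtColor(im,cv2.COLOR_BGR2HSV); 
    return h
E
python3 - <<'E'
from meas import *
t=cam("top");s=cam("side")
r,st=block(t,288,241);print(r,st)
p=cv2.boxPoints(r); W=[ray(t,q,.045) for q in p]
W=np.array(W);print(W.round(4)); print("centre",W.mean(0),"sides",np.linalg.norm(W-np.roll(W,1,0),axis=1))
for i in range(4):
    d=W[i]-W[i-1];print(np.degrees(np.arctan2(d[1],d[0])))
h=cv2.cvtColor(t["color"],cv2.COLOR_BGR2HSV)
print(h[241-11:241+12:1,288-3], )
for uv in[(288,241),(291,236),(300,245),(292,221),(393,262),(397,272)]:print(uv,h[uv[1],uv[0]],t["color"][uv[1],uv[0]])
E
```

```text
((286.7059326171875, 239.67648315429688), (30.316951751708984, 30.074417114257812), 14.03624439239502) [269 222  36  36 698]
[[ 5.203e-01  7.130e-02  4.500e-02]
 [ 5.918e-01  5.360e-02  4.500e-02]
 [ 5.735e-01 -1.840e-02  4.500e-02]
 [ 5.020e-01 -4.000e-04  4.500e-02]]
centre [0.54691001 0.02650252 0.045     ] sides [0.07402357 0.07369706 0.07427351 0.07372943]
75.74979111297408
-13.930034695395628
-104.22448714444384
165.87560291775247
[[ 24   7 187]
 [ 45   5 189]
 [ 45   5 189]
 [ 23   5 187]
 [ 30   6 180]
 [ 23  89 180]
 [ 23 169 177]
 [ 23 170 182]
 [ 24 165 187]
 [ 23 167 188]
 [ 22 174 182]
 [ 21 177 156]
 [ 21 177 117]
 [ 20 174 101]
 [ 20 123 104]
 [ 19  42 115]
 [ 30   8 159]
 [ 23   6 183]
 [ 23   5 187]
 [ 30   5 187]
 [ 45   5 189]
 [ 40   4 188]
 [ 38   5 188]]
(288, 241) [ 21 176 123] [ 38  97 123]
(291, 236) [ 20 117  98] [53 83 98]
(300, 245) [ 38   5 186] [182 186 185]
(292, 221) [ 22 168 188] [ 64 156 188]
(393, 262) [ 34  11 163] [156 163 162]
(397, 272) [ 34  11 163] [156 163 162]
```

Run:
```python
from meas import *
t=cam("top");s=cam("side")
h=cv2.cvtColor(t["color"],cv2.COLOR_BGR2HSV).astype(int)
m=((h[...,1]>130)&(h[...,2]>165)&(h[...,0]<26)).astype(np.uint8); r=np.zeros_like(m); r[228:252,275:302]=1; m*=r
pts=np.argwhere(m)[:,::-1].astype(np.float32); r=cv2.minAreaRect(cv2.convexHull(pts)); print("wing",r,len(pts))
W=np.array([ray(t,q,.104) for q in cv2.boxPoints(r)]); print(W.mean(0), [ (np.linalg.norm(d),np.degrees(np.arctan2(d[1],d[0]))) for d in W-np.roll(W,1,0)][:2])
pp=proj(s,[[.547,.0265,.104],[.547,.0265,.045],[.547+.037*np.cos(.24),.0265-.037*np.sin(.24),.045]]);print("side proj",pp)
# clip
im=t["color"].astype(int); m=((im.max(2)-im.min(2)<40)&(im.min(2)>110)).astype(np.uint8)
r=np.zeros_like(m); r[245:285,380:410]=1; m*=r
for row in m[248:282,378:410]: print(''.join('.#'[x] for x in row))
M=cv2.moments(m,True); print(M['m10']/M['m00'],M['m01']/M['m00'])
g=crop(t["color"],393,262,60,13,"clip.png")
d=crop(s["color"],372,222,60,13,"clips.png")
```

```text
wing ((285.03985595703125, 237.5973358154297), (3.8569555282592773, 14.9574613571167), 41.18592834472656) 46
[0.54768231 0.02814259 0.104     ] [(np.float64(0.009059999730679296), np.float64(48.62220893148318)), (np.float64(0.035103312967233645), np.float64(-41.142761910893356))]
side proj [[286.26123264 263.8679625 ]
 [287.39722376 283.62457349]
 [273.90565413 274.01770486]]
................................
................................
................................
................#...............
...............###..............
...............####.............
......##........####............
......###.......####............
.....####........##.............
.....####.......###.............
......###.......####............
......####.....####.............
......############..............
.......###########..............
........#########...............
...........#######..............
............######..............
.............#####..............
.............#####..............
.............#####..............
.............######.............
..............######............
..............##.####...........
...............#.####...........
...............#..###...........
...............#..####..........
...............#..####..........
................#.###...........
................................
................................
................................
................................
................................
................................
392.2133333333333 262.8333333333333
```

View pics/clip.png

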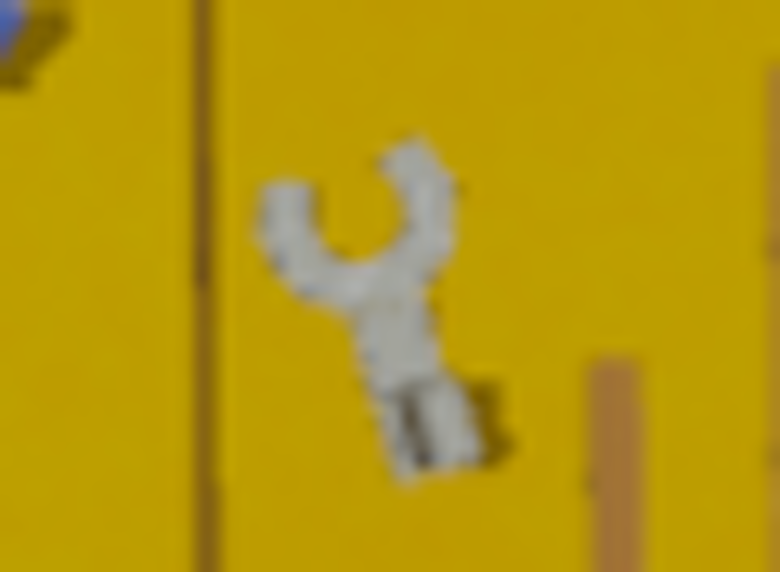

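View pics/clips.png

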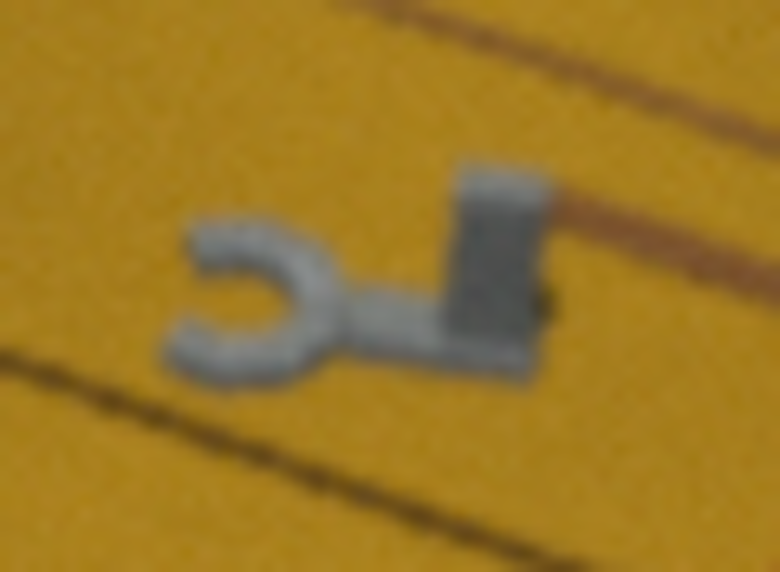

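Run:
```python
from h import *
t=cam("top");s=cam("side")
f=lambda x,y,u0,v0:((x+.5)/13-.5+u0,(y+.5)/13-.5+v0)
e=ray(t,f(357,214,363,240),.005); tb=ray(t,f(452,421,363,240),.04); tips=ray(t,f(344,164,363,240),.005)
print(e,tb,tips)
d=e-tb; print(np.linalg.norm(d[:2]),np.degrees(np.arctan2(d[1],d[0]))); d=tips-e;print(np.degrees(np.arctan2(d[1],d[0])))
# side: ring extents centre (250,300)?, tab top centre (505,187), crop origin 342,200
S=ray(s,f(505,187,342,200),.04); E=ray(s,f(252,300,342,200),.005); print(S,E); d=E-S;print(np.linalg.norm(d[:2]),np.degrees(np.arctan2(d[1],d[0])))
# eye refinement: circle fit outline
for c,(u0,v0,lo) in (("top",(363,240,110)),):
    pass
o=robot.observe();print(o["tool_pos"],o["tool_rot"],o["time"])
```

```text
[ 0.50763865 -0.23202519  0.005     ] [ 0.46697423 -0.24480921  0.04      ] [ 0.51735455 -0.22960616  0.005     ]
0.04262658660335623 17.452034371718433
13.981001329717689
[ 0.46683883 -0.24397825  0.04      ] [ 0.50632593 -0.23208446  0.005     ]
0.04123946933335369 16.762662269857834
[ 0.21255942 -0.48004985  0.2267094 ] [3.14156735e+00 2.30885175e-05 4.16832387e-01] 0.5
```

The two views agree to about 1 mm. Both put the clip tab at (0.467,-0.244), the eye at (0.507,-0.232) and the yaw near 17°. The cock is at (0.547,0.027) with its pipe at yaw -14°, and the wing is at about -41°, so its turn is about 0.47. I'll approach with tool yaw 139°, because that keeps joint 6 in range.

```bash
cat >> h.py <<'E'
def to(x,y,z,yaw_deg):
    "deltas (units) from the measured pose to target"
    o=robot.observe(); p=o["tool_pos"]; a=o["tool_rot"][2]
    R=cv2.Rodrigues(np.array([0,0,a]))[0]@np.diag([1,-1,-1.])
    d=R.T@(np.array([x,y,z])-p)/.025
    dy=(yaw_deg-np.degrees(a)+180)%360-180
    print("t",round(o["time"],2),"delta",d.round(2),"roll",round(-dy/6,2),"q",o["qpos"].round(2),"f",o["contact_force"].round(1),"tau",o["torque"].round(2),"open",round(o["opening"],4), "rpy",o["tool_rot"].round(3),"pos",p.round(4))
E
python3 -m crank '{"claw":[1,1,1,1,1,1,1,1],"delta_pos":[[0.5,-0.3,0],[1.5,-1,0],[3,-1.9,0],[4.4,-2.8,0],[5.8,-3.7,0],[7.2,-4.6,0],[8.6,-5.5,0],[10,-6.4,0]],"roll":[-1,-2,-3,-4,-5,-6,-7,-8]}' 60
python3 -c "
from h import *
to(.547,.027,.13,139)"
```

```text
time: 1.17
tool_pos: [0.3761, -0.2323, 0.227]
tool_rot: [3.141, 0.0, 1.259]
contact_force: [1.4, -0.5, -0.4]
opening: 0.0917
t 1.17 delta [11.97  3.33  3.88] roll -11.14 q [-0.73  0.19  1.74 -0.    1.22 -0.42] f [ 1.4 -0.5 -0.4] tau [-0.04 -0.09  0.05] open 0.0917 rpy [3.141 0.    1.259] pos [ 0.3761 -0.2323  0.227 ]
```

```bash
python3 -m crank '{"claw":[1,1,1,1,1,1,1,1],"delta_pos":[[1.4,0.4,0],[2.9,0.8,0],[4.4,1.2,0],[5.9,1.6,0],[7.4,2,0],[9,2.5,0],[10.6,2.9,0],[12,3.3,0]],"roll":[-1.1,-2.2,-3.3,-4.5,-5.7,-6.9,-8,-9]}'
python3 -c "
from h import *
to(.547,.027,.115,139)"
```

```text
time: 1.83
tool_pos: [0.548, 0.028, 0.2268]
tool_rot: [3.141, 0.0, 2.204]
contact_force: [0.6, -1.3, -0.4]
opening: 0.0919
t 1.83 delta [-0.01 -0.06  4.47] roll -2.12 q [-0.09  0.39  1.46  0.    1.3  -0.72] f [ 0.6 -1.3 -0.4] tau [ 0.   -0.16 -0.02] open 0.0919 rpy [3.141 0.    2.204] pos [0.548  0.028  0.2268]
```

```bash
python3 -c "
from h import *
s=cam('side');t=cam('top')
a=crop(s['color'],290,250,120,5,'e1.png');b=crop(t['color'],288,238,120,5,'e2.png');cv2.imwrite('pics/e.png',np.hstack([a,b])[:, :1200]) 
cv2.imwrite('pics/e.png',cv2.resize(np.hstack([a,b]),(800,300)))"
```

```text
(no output)
```

View pics/e.png

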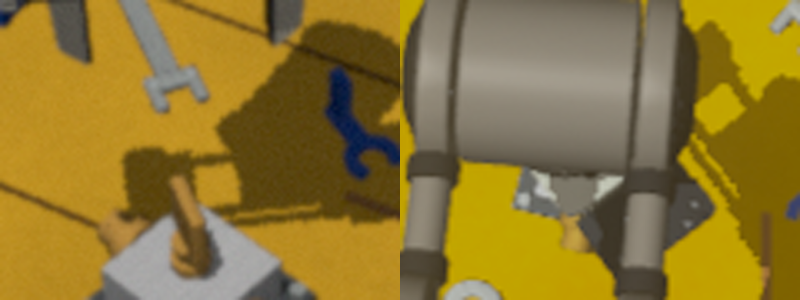

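The arm hides the cock from the top camera, but the side view shows the fingers above and straddling the wing. I descend now.

```bash
python3 -m crank '{"claw":[1,1,1,0.6,0.6,0.6,0.6,0.6],"delta_pos":[[0,-0.1,0.8],[0,-0.1,1.6],[0,-0.1,2.5],[0,-0.1,3.4],[0,-0.1,4.2],[0,-0.1,5],[0,-0.1,5.6],[0,-0.1,6.2]],"roll":[-0.7,-1.4,-2.1,-2.1,-2.1,-2.1,-2.1,-2.1]}' 60
python3 -c "
from h import *
to(.547,.027,.072,139)
s=cam('side')
a=crop(s['color'],290,250,120,6,'f1.png')"
```

```text
time: 2.6
tool_pos: [0.5446, 0.0234, 0.0708]
tool_rot: [-3.141, -0.0, 2.416]
contact_force: [-0.8, -0.0, 0.2]
opening: 0.0627
t 2.6 delta [ 0.03  0.17 -0.05] roll -0.1 q [-0.1   0.55  1.67 -0.    0.93 -0.94] f [-0.8 -0.   0.2] tau [ 0.05 -0.18 -0.03] open 0.0627 rpy [-3.141 -0.     2.416] pos [0.5446 0.0234 0.0708]
```

View pics/f1.png

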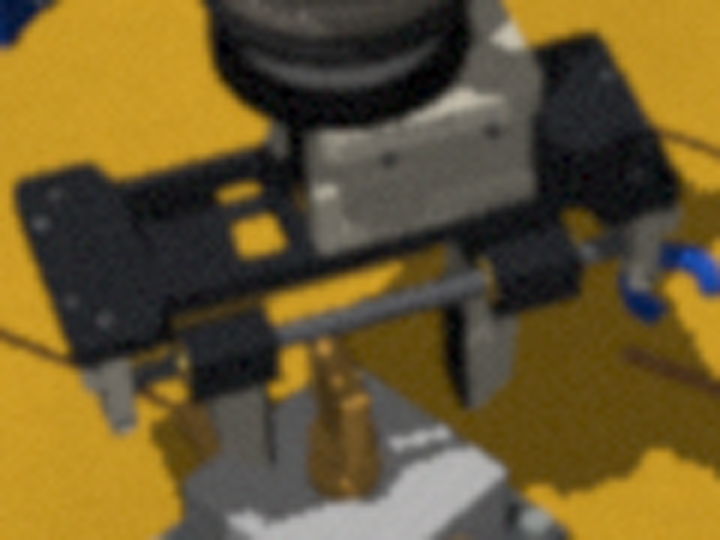

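```bash
python3 -m crank '{"claw":[0.6,0.6,0.6,0.3,0.2,0.1,0,0],"delta_pos":[[0,0.17,-0.05],[0,0.17,-0.05],[0,0.17,-0.05],[0,0.17,-0.05],[0,0.17,-0.05],[0,0.17,-0.05],[0,0.17,-0.05],[0,0.17,-0.05]],"roll":[-0.1,-0.1,-0.1,-0.1,-0.1,-0.1,-0.1,-0.1]}' 60
python3 -c "
from h import *
to(.547,.027,.072,139)"
```

```text
time: 3.32
tool_pos: [0.548, 0.0271, 0.0731]
tool_rot: [3.141, 0.0, 2.427]
contact_force: [0.6, -0.9, -0.5]
opening: 0.0263
t 3.32 delta [ 0.03 -0.03  0.05] roll 0.01 q [-0.09  0.55  1.65 -0.    0.93 -0.95] f [ 0.6 -0.9 -0.5] tau [ 0.01 -0.13 -0.01] open 0.0263 rpy [3.141 0.    2.427] pos [0.548  0.0271 0.0731]
```

```bash
python3 -m crank '{"claw":[0,0,0,0,0,0,0,0],"delta_pos":[[0,0,0.02],[0,0,0.02],[0,0,0.02],[0,0,0.02],[0,0,0.02],[0,0,0.02],[0,0,0.02],[0,0,0.02]],"roll":[0,0,0,0,0,0,0,0]}' 60
python3 -c "
from h import *
to(.547,.027,.064,-104)"
```

```text
time: 3.98
tool_pos: [0.549, 0.0283, 0.0725]
tool_rot: [3.139, 0.001, 2.427]
contact_force: [3.3, 5.3, -1.9]
opening: 0.0096
t 3.98 delta [ 0.03 -0.09  0.34] roll -19.49 q [-0.09  0.55  1.65  0.    0.93 -0.95] f [ 3.3  5.3 -1.9] tau [ 1.01 -0.82  0.01] open 0.0096 rpy [3.139e+00 1.000e-03 2.427e+00] pos [0.549  0.0283 0.0725]
```

```bash
python3 -m crank '{"claw":[0,0,0,0,0,0,0,0],"delta_pos":[[0,0.06,0.1],[0,0.06,0.25],[0,0.06,0.4],[0,0.06,0.5],[0,0.06,0.5],[0,0.06,0.5],[0,0.06,0.5],[0,0.06,0.5]],"roll":[0,0.2,0.5,0.8,1.1,1.4,1.7,2]}' 60
python3 -c "
from h import *
to(.547,.027,.064,76)"
```

```text
time: 4.65
tool_pos: [0.5492, 0.0282, 0.0641]
tool_rot: [3.14, 0.002, 2.217]
contact_force: [-12.1, 1.4, 36.5]
opening: 0.0096
t 4.65 delta [ 0.01 -0.1   0.01] roll 8.5 q [-0.09  0.57  1.66 -0.    0.91 -0.73] f [-12.1   1.4  36.5] tau [0.15 2.17 0.18] open 0.0096 rpy [3.140e+00 2.000e-03 2.217e+00] pos [0.5492 0.0282 0.0641]
```

```bash
python3 -m crank '{"claw":[0,0,0,0,0,0,0,0],"delta_pos":[[0.03,-0.03,-0.03],[0.03,-0.03,-0.03],[0.03,-0.03,-0.03],[0.03,-0.03,-0.03],[0.03,-0.03,-0.03],[0.03,-0.03,-0.03],[0.03,-0.03,-0.03],[0.03,-0.03,-0.03]],"roll":[0.4,0.9,1.4,1.9,2.4,2.9,3.4,3.9]}' 60
python3 -c "
from h import *
to(.547,.027,.064,76)"
```

```text
time: 5.32
tool_pos: [0.5484, 0.028, 0.0642]
tool_rot: [3.139, 0.002, 1.807]
contact_force: [-9.2, -0.9, 29.8]
opening: 0.0097
t 5.32 delta [-0.03 -0.07  0.01] roll 4.59 q [-0.09  0.56  1.66 -0.    0.91 -0.32] f [-9.2 -0.9 29.8] tau [-0.18  1.69 -0.09] open 0.0097 rpy [3.139e+00 2.000e-03 1.807e+00] pos [0.5484 0.028  0.0642]
```

```bash
python3 -m crank '{"claw":[0,0,0,0,0,0,0,0],"delta_pos":[[0,0,0],[0,0,0],[0,0,0],[0,0,0],[0,0,0],[0,0,0],[0,0,0],[0,0,0]],"roll":[0.5,1.1,1.7,2.3,2.9,3.4,3.9,4.4]}' 60
python3 -c "
from h import *
to(.547,.027,.064,76)"
```

```text
time: 5.98
tool_pos: [0.5478, 0.028, 0.0642]
tool_rot: [3.14, 0.001, 1.347]
contact_force: [-11.3, -0.8, 32.3]
opening: 0.0098
t 5.98 delta [-0.05 -0.02  0.01] roll 0.19 q [-0.09  0.56  1.66 -0.    0.91  0.14] f [-11.3  -0.8  32.3] tau [-0.14  2.13  0.06] open 0.0098 rpy [3.140e+00 1.000e-03 1.347e+00] pos [0.5478 0.028  0.0642]
```

```bash
python3 -m crank '{"claw":[0,0,0,0,0,0,0,0],"delta_pos":[[0,0,0],[0,0,0],[0,0,-0.03],[0,0,-0.06],[0,0,-0.09],[0,0,-0.12],[0,0,-0.14],[0,0,-0.14]],"roll":[0.1,0.2,0.2,0.2,0.2,0.2,0.2,0.2]}' 60
python3 -c "
from h import *
to(.547,.027,.064,75.9)
s=cam('side')
a=crop(s['color'],290,270,100,6,'g1.png')"
```

```text
time: 6.65
tool_pos: [0.5476, 0.0281, 0.0643]
tool_rot: [-3.141, 0.001, 1.328]
contact_force: [-2.5, -1.3, 6.2]
opening: 0.0094
t 6.65 delta [-0.05 -0.01  0.01] roll 0.03 q [-0.09  0.56  1.66 -0.    0.92  0.16] f [-2.5 -1.3  6.2] tau [-0.41  0.48  0.  ] open 0.0094 rpy [-3.141e+00  1.000e-03  1.328e+00] pos [0.5476 0.0281 0.0643]
```

View pics/g1.png

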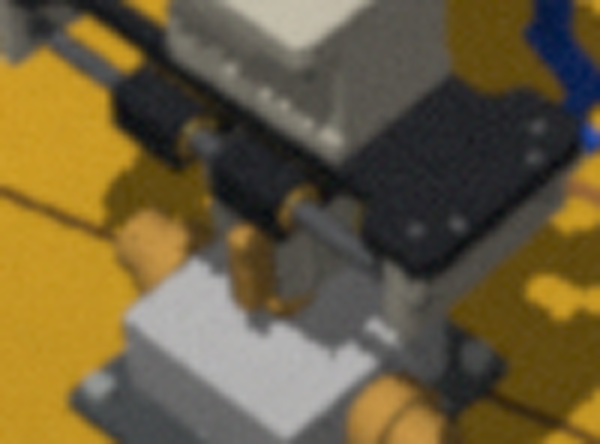

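The wing is square and the tool has come down about 8 mm. The residual force is 6 N. I ease off fully, open, and lift to look.

```bash
python3 -m crank '{"claw":[0,0,0,0,0.2,0.4,0.5,0.5],"delta_pos":[[0,0,-0.02],[0,0,-0.03],[0,0,-0.03],[0,0,-0.03],[0,0,-0.03],[0,0,-0.03],[0,0,-0.03],[0,0,-0.03]],"roll":[0,0,0,0,0,0,0,0]}' 60
python3 -m crank '{"claw":[0.6,0.6,0.6,0.6,0.6,0.6,0.6,0.6],"delta_pos":[[0,0,-0.3],[0,0,-0.9],[0,0,-1.7],[0,0,-2.6],[0,0,-3.4],[0,0,-4.2],[0,0,-5],[0,0,-5.6]],"roll":[0,0,0,0,0,0,0,0]}' 60
python3 -c "
from h import *
to(.4665,-.2445,.13,17+180)
to(.4665,-.2445,.13,17)"
```

```text
time: 7.37
tool_pos: [0.548, 0.0287, 0.0651]
tool_rot: [3.141, -0.0, 1.328]
contact_force: [-0.3, 1.0, -0.6]
opening: 0.0316
time: 8.03
tool_pos: [0.5483, 0.0286, 0.2076]
tool_rot: [3.139, -0.001, 1.328]
contact_force: [-0.0, -1.0, 0.9]
opening: 0.0553
t 8.03 delta [-11.39  -0.55   3.1 ] roll -20.15 q [-0.09  0.4   1.49  0.    1.25  0.16] f [-0.  -1.   0.9] tau [-0.06 -0.08 -0.03] open 0.0553 rpy [ 3.139e+00 -1.000e-03  1.328e+00] pos [0.5483 0.0286 0.2076]
t 8.03 delta [-11.39  -0.55   3.1 ] roll 9.85 q [-0.09  0.4   1.49  0.    1.25  0.16] f [-0.  -1.   0.9] tau [-0.06 -0.08 -0.03] open 0.0553 rpy [ 3.139e+00 -1.000e-03  1.328e+00] pos [0.5483 0.0286 0.2076]
```

```bash
python3 -m crank '{"claw":[0.6,0.6,0.6,0.6,0.6,0.6,0.6,0.6],"delta_pos":[[-0.7,0,0],[-2,-0.1,0],[-3.5,-0.2,0],[-5,-0.2,0],[-6.6,-0.3,0],[-8.2,-0.4,0],[-9.8,-0.5,0],[-11.2,-0.55,0]],"roll":[1,2,3.1,4.2,5.3,6.4,7.5,8.6]}' 60
python3 -c "
from h import *
t=cam('top');s=cam('side')
to(.4665,-.2445,.13,17)
a=crop(t['color'],288,238,60,8,'i1.png');b=crop(s['color'],288,276,60,8,'i2.png');cv2.imwrite('pics/i.png',cv2.resize(np.hstack([a[:350],b[:350]]),(800,290)))"
```

```text
time: 8.7
tool_pos: [0.4661, -0.2421, 0.2059]
tool_rot: [3.141, -0.0, 0.421]
contact_force: [1.0, 1.0, 0.3]
opening: 0.0552
t 8.8 delta [0.02 0.01 3.03] roll 1.16 q [-0.63  0.36  1.56 -0.    1.22  0.52] f [0.3 0.7 0.6] tau [ 0.01 -0.    0.  ] open 0.0553 rpy [3.139 0.    0.419] pos [ 0.4659 -0.2446  0.2057]
```

View pics/i.png

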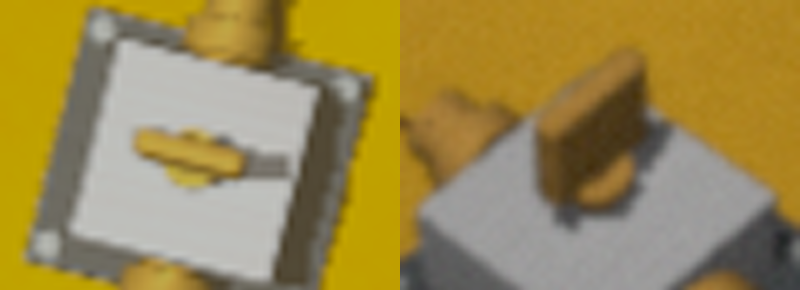

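The wing lies roughly square across the pipe. I'll measure its angle and height.

Run:
```python
from meas import *
t=cam("top");s=cam("side")
h=cv2.cvtColor(t["color"],cv2.COLOR_BGR2HSV).astype(int)
for row in h[228:248,276:300]: print(' '.join('%3d'%x[2] if x[1]>100 else ' . ' for x in row))
r,st=block(t,287,240);W=np.array([ray(t,q,.045) for q in cv2.boxPoints(r)]);print(W.mean(0),[np.degrees(np.arctan2(d[1],d[0])) for d in W-np.roll(W,1,0)])
m=((h[...,1]>100)&(h[...,2]>165)).astype(np.uint8); q=np.zeros_like(m); q[230:246,278:298]=1; m*=q
ys,xs=np.nonzero(m);keep=ys<=241
P=np.array([ray(t,(x,y),.096) for x,y in zip(xs,ys)])
v=cv2.fitLine(P[:,:2].astype(np.float32),cv2.DIST_HUBER,0,.001,.001).ravel();print(v,np.degrees(np.arctan2(v[1],v[0])))
print("expect wing top side px (home, proud)",proj(s,[[.5478,.028,.096],[.5478,.028,.104],[.5478+.0048,.028+.0194,.096],[.5478-.0048,.028-.0194,.096]]))
```

```text
.   .   .   .   .   .   .   .   .   .   .   .   .   .   .   .   .   .   .   .   .   .   .   . 
 .   .   .   .   .   .   .   .   .   .   .   .   .   .   .   .   .   .   .   .   .   .   .   . 
 .   .   .   .   .   .   .   .   .   .   .   .   .   .   .   .   .   .   .   .   .   .   .   . 
 .   .   .   .   .   .   .   .   .   .   .   .   .   .   .   .   .   .   .   .   .   .   .   . 
 .   .   .   .   .   .   .   .   .   .   .   .   .   .   .   .   .   .   .   .   .   .   .   . 
 .   .   .   .   .   .   .   .   .   .   .   .   .   .   .   .   .   .   .   .   .   .   .   . 
 .   .   .   .   .   .   .   .   .   .   .   .   .   .   .   .   .   .   .   .   .   .   .   . 
 .   .   .   .   .   .   .   .   .   .   .   .   .   .   .   .   .   .   .   .   .   .   .   . 
 .   .   .  188 186 182 176  .   .  156 148 167 190  .   .   .   .   .   .   .   .   .   .   . 
 .   .  180 191 191 191 189 187 184 179 169 169 171 154 125  .   .   .   .   .   .   .   .   . 
 .   .  170 180 186 190 191 191 191 191 188 187 184 177 167 160 151  .   .   .   .   .   .   . 
 .   .   .  146 134 146 165 180 185 190 191 1
[... 492 characters left out ...]
.   .   .   .   .   .   .   .   .   . 
 .   .   .   .   .   .   .   .   .   .   .   .   .   .   .   .   .   .   .   .   .   .   .   . 
 .   .   .   .   .   .   .   .   .   .   .   .   .   .   .   .   .   .   .   .   .   .   .   . 
 .   .   .   .   .   .   .   .   .   .   .   .   .   .   .   .   .   .   .   .   .   .   .   . 
[0.54691001 0.02650267 0.045     ] [np.float64(75.74979110035606), np.float64(-13.930034315958162), np.float64(-104.22448715714738), np.float64(165.87560329754223)]
[0.2162504  0.9763379  0.54563624 0.02551218] 77.5111
expect wing top side px (home, proud) [[285.65950224 267.01710213]
 [285.49609313 264.24792452]
 [278.28322451 273.02184768]
 [292.90396325 261.11966354]]
```

The wing is at about 76°, which is square. In the side view its top sits at (286,267), and a fully home plug predicts (285.7,267.0), so the plug stayed home. Next is the clip.

```bash
python3 -m crank '{"claw":[0.6,0.6,0.6,0.6,0.6,0.6,0.6,0.6],"delta_pos":[[0,0,0.6],[0,0,1.5],[0,0,2.4],[0,0,3.3],[0,0,4.1],[0,0,4.8],[0,0,5.4],[0,0,5.6]],"roll":[0.5,1.1,1.1,1.1,1.1,1.1,1.1,1.1]}' 30
python3 -c "
from h import *
s=cam('side')
to(.4665,-.2445,.009,17)
a=crop(s['color'],375,210,100,6,'j1.png')
print(proj(s,[[.4665,-.2445,.04]]))"
```

```text
time: 9.57
tool_pos: [0.4667, -0.2377, 0.0632]
tool_rot: [-3.139, 0.002, 0.315]
contact_force: [-1.1, 0.3, 0.6]
opening: 0.0553
t 9.62 delta [-0.09  0.25  2.17] roll 0.17 q [-0.62  0.53  1.73  0.    0.88  0.64] f [-0.7  0.5 -0.6] tau [0.04 0.05 0.03] open 0.0552 rpy [-3.139e+00  2.000e-03  3.150e-01] pos [ 0.4667 -0.2379  0.0633]
[[380.62165808 213.82747369]]
```

View pics/j1.png

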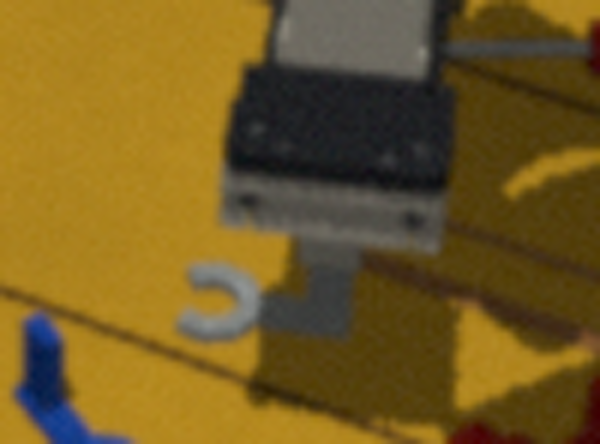

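```bash
python3 -m crank '{"claw":[0.6,0.6,0.6,0.6,0.6,0.6,0.6,0.6],"delta_pos":[[-0.09,0.25,0],[-0.09,0.25,0],[-0.09,0.25,0],[-0.09,0.25,0],[-0.09,0.25,0.2],[-0.09,0.25,0.4],[-0.09,0.25,0.5],[-0.09,0.25,0.5]],"roll":[0.17,0.17,0.17,0.17,0.17,0.17,0.17,0.17]}' 30
python3 -c "
from h import *
to(.4665,-.2445,.009,17)"
```

```text
time: 10.28
tool_pos: [0.4664, -0.2463, 0.0516]
tool_rot: [-3.14, 0.001, 0.294]
contact_force: [1.2, 1.3, 0.2]
opening: 0.0553
t 10.28 delta [ 0.02 -0.07  1.7 ] roll -0.02 q [-0.63  0.55  1.73 -0.    0.86  0.65] f [1.2 1.3 0.2] tau [ 0.01  0.03 -0.04] open 0.0553 rpy [-3.14e+00  1.00e-03  2.94e-01] pos [ 0.4664 -0.2463  0.0516]
```

```bash
python3 -m crank '{"claw":[0.6,0.6,0.6,0.6,0.6,0.6,0.6,0.6],"delta_pos":[[0.02,-0.05,0.3],[0.02,-0.05,0.6],[0.02,-0.05,0.9],[0.02,-0.05,1.2],[0.02,-0.05,1.5],[0.02,-0.05,1.7],[0.02,-0.05,1.7],[0.02,-0.05,1.7]],"roll":[0,0,0,0,0,0,0,0]}' 30
python3 -c "
from h import *
s=cam('side')
to(.4665,-.2445,.009,17)
a=crop(s['color'],375,215,100,6,'k1.png')"
```

```text
time: 10.95
tool_pos: [0.4669, -0.2453, 0.0096]
tool_rot: [-3.141, 0.0, 0.294]
contact_force: [1.0, -0.7, 0.5]
opening: 0.0552
t 11.0 delta [-0.01 -0.04  0.04] roll -0.02 q [-0.63  0.62  1.76 -0.    0.76  0.65] f [-0.3 -0.4  0.7] tau [-0.01  0.03 -0.02] open 0.0552 rpy [ 3.141 -0.     0.294] pos [ 0.4672 -0.2455  0.01  ]
```

View pics/k1.png

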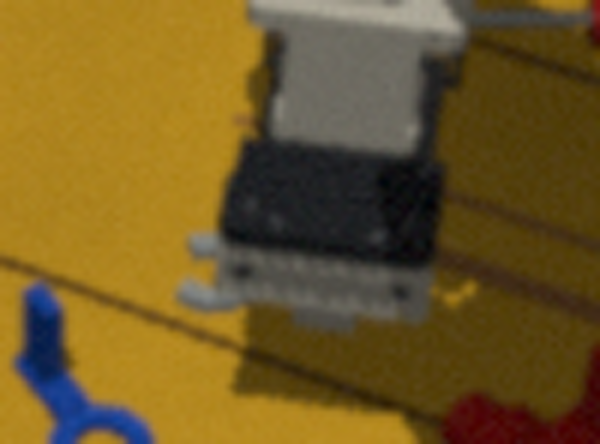

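Positioned around the tab with no contact force. I close on it.

```bash
python3 -m crank '{"claw":[0.4,0.3,0.2,0.1,0,0,0,0],"delta_pos":[[0,-0.03,0],[0,-0.03,0],[0,-0.03,0],[0,-0.03,0],[0,-0.03,0],[0,-0.03,0],[0,-0.03,0],[0,-0.03,0]],"roll":[0,0,0,0,0,0,0,0]}' 30
python3 -m crank '{"claw":[0,0,0,0,0,0,0,0],"delta_pos":[[0,0,0],[0,0,0],[0,0,0],[0,0,0],[0,0,0],[0,0,0],[0,0,0],[0,0,0]],"roll":[0,0,0,0,0,0,0,0]}' 40
python3 -c "
from h import *
to(.4665,-.2445,.009,17)"
```

```text
time: 11.67
tool_pos: [0.4667, -0.2446, 0.01]
tool_rot: [-3.141, 0.0, 0.294]
contact_force: [0.4, -0.2, 0.5]
opening: 0.0075
time: 12.33
tool_pos: [0.4668, -0.2446, 0.01]
tool_rot: [-3.142, 0.0, 0.294]
contact_force: [-0.9, 1.4, 1.0]
opening: 0.0075
t 12.33 delta [-0.01 -0.01  0.04] roll -0.02 q [-0.63  0.62  1.76 -0.    0.76  0.65] f [-0.9  1.4  1. ] tau [0.19 0.17 0.  ] open 0.0075 rpy [-3.142  0.     0.294] pos [ 0.4668 -0.2446  0.01  ]
```

```bash
python3 -m crank '{"claw":[0,0,0,0,0,0,0,0],"delta_pos":[[0,0,-0.2],[0,0,-0.5],[0,0,-1],[0,0,-1.7],[0,0,-2.4],[0,0,-3.1],[0,0,-3.8],[0,0,-4.4]],"roll":[0,0,0,0,0,0,0,0]}' 40
python3 -c "
from h import *
to(.4728,-.0171,.12,31)"
```

```text
time: 13.0
tool_pos: [0.4672, -0.2449, 0.122]
tool_rot: [3.14, -0.001, 0.294]
contact_force: [0.2, 0.6, -0.4]
opening: 0.0078
t 13.0 delta [ 2.86 -8.66  0.08] roll -2.36 q [-0.63  0.45  1.67 -0.    1.02  0.65] f [ 0.2  0.6 -0.4] tau [0.02 0.01 0.02] open 0.0078 rpy [ 3.14e+00 -1.00e-03  2.94e-01] pos [ 0.4672 -0.2449  0.122 ]
```

```bash
python3 -m crank '{"claw":[0,0,0,0,0,0,0,0],"delta_pos":[[0.1,-0.4,0],[0.4,-1.3,0],[0.9,-2.7,0],[1.4,-4.2,0],[1.9,-5.7,0],[2.4,-7.2,0],[2.7,-8.2,0],[2.86,-8.66,0]],"roll":[-0.3,-0.6,-0.9,-1.2,-1.5,-1.8,-2.1,-2.36]}' 40
python3 -m crank '{"claw":[0,0,0,0,0,0,0,0],"delta_pos":[[0,0,0],[0,0,0],[0,0,0],[0,0,0],[0,0,0],[0,0,0],[0,0,0],[0,0,0]],"roll":[0,0,0,0,0,0,0,0]}' 40
python3 -c "
from h import *
s=cam('side');t=cam('top')
to(.4728,-.0171,.058,31)
a=crop(s['color'],300,255,120,6,'l1.png');crop(t['color'],300,255,120,6,'l2.png')"
```

```text
time: 13.67
tool_pos: [0.4711, -0.0128, 0.1195]
tool_rot: [-3.14, 0.001, 0.548]
contact_force: [0.5, -0.4, -0.9]
opening: 0.0078
time: 14.33
tool_pos: [0.4724, -0.0171, 0.1199]
tool_rot: [3.142, 0.0, 0.541]
contact_force: [0.8, -0.1, -0.4]
opening: 0.0079
t 14.43 delta [0.01 0.01 2.48] roll -0.0 q [-0.2   0.37  1.81 -0.    0.96  0.83] f [-0.6  0.1 -0.9] tau [ 0.03 -0.01 -0.03] open 0.0079 rpy [ 3.141 -0.     0.541] pos [ 0.4725 -0.0169  0.1199]
```

View pics/l1.png

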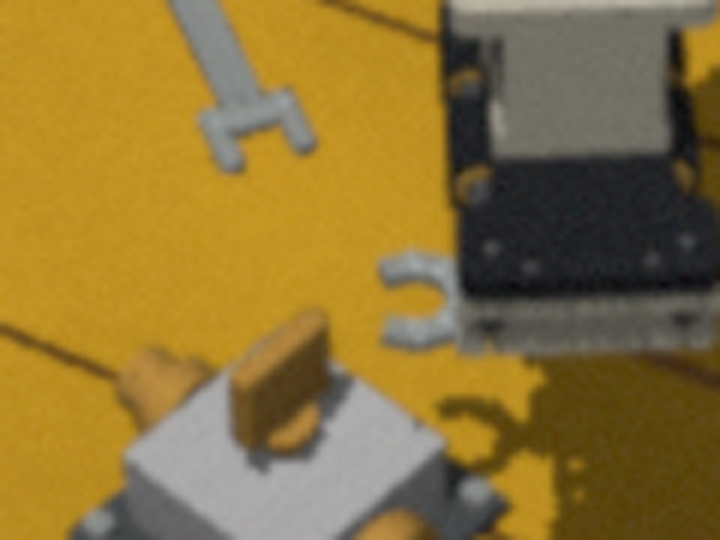

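View pics/l2.png

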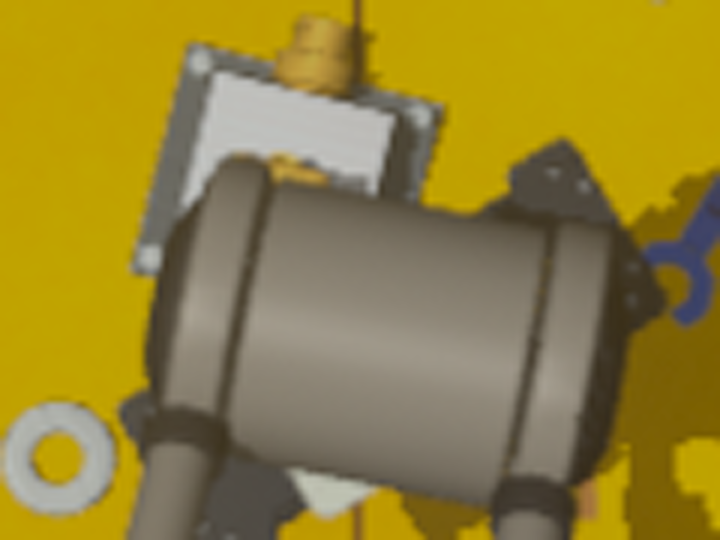

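Run:
```python
from h import *
s=cam('side'); o=robot.observe();p=o["tool_pos"];a=o["tool_rot"][2]
for off in(.0405,.0425,.0445):
    q=[]
    for ang in(45,60,90,-90,-60,-45):
        r=np.radians(ang); l=np.array([off+.0185*np.cos(r),.0185*np.sin(r)])
        q.append([p[0]+l[0]*np.cos(a)-l[1]*np.sin(a),p[1]+l[0]*np.sin(a)+l[1]*np.cos(a),.115])
    print(off,((proj(s,q)-[240,210]+.5)*6-.5).round(0).tolist())
```

```text
0.0405 [[385.0, 333.0], [398.0, 340.0], [428.0, 345.0], [423.0, 256.0], [394.0, 263.0], [382.0, 270.0]]
0.0425 [[379.0, 333.0], [391.0, 340.0], [422.0, 345.0], [416.0, 256.0], [387.0, 263.0], [375.0, 271.0]]
0.0445 [[372.0, 334.0], [385.0, 340.0], [415.0, 345.0], [410.0, 256.0], [381.0, 263.0], [369.0, 271.0]]
```

The clip is level, and the tips in the side view match an eye 41–42 mm ahead of the TCP. I lower to the sliding height, with the clip's underside about 47.5 mm up.

```bash
python3 -m crank '{"claw":[0,0,0,0,0,0,0,0],"delta_pos":[[0,0,0.3],[0,0,0.8],[0,0,1.3],[0,0,1.8],[0,0,2.2],[0,0,2.4],[0,0,2.48],[0,0,2.48]],"roll":[0,0,0,0,0,0,0,0]}' 40
python3 -m crank '{"claw":[0,0,0,0,0,0,0,0],"delta_pos":[[0,0,0],[0,0,0],[0,0,0],[0,0,0],[0,0,0],[0,0,0],[0,0,0],[0,0,0]],"roll":[0,0,0,0,0,0,0,0]}' 40
python3 -c "
from h import *
s=cam('side')
to(.5478-.042*.857,.028-.042*.515,.0575,31)
a=crop(s['color'],300,265,120,6,'n1.png')"
```

```text
time: 15.15
tool_pos: [0.4723, -0.0166, 0.0575]
tool_rot: [-3.141, 0.001, 0.542]
contact_force: [0.6, 0.2, -0.5]
opening: 0.0079
time: 15.82
tool_pos: [0.4725, -0.0167, 0.058]
tool_rot: [3.141, -0.0, 0.541]
contact_force: [0.0, 0.2, -0.2]
opening: 0.0075
t 15.87 delta [1.83 0.02 0.02] roll 0.0 q [-0.2   0.47  1.88 -0.    0.8   0.83] f [ 0.5 -0.5 -0. ] tau [-0.04 -0.03  0.06] open 0.0078 rpy [3.141 0.    0.541] pos [ 0.4724 -0.0167  0.058 ]
```

View pics/n1.png

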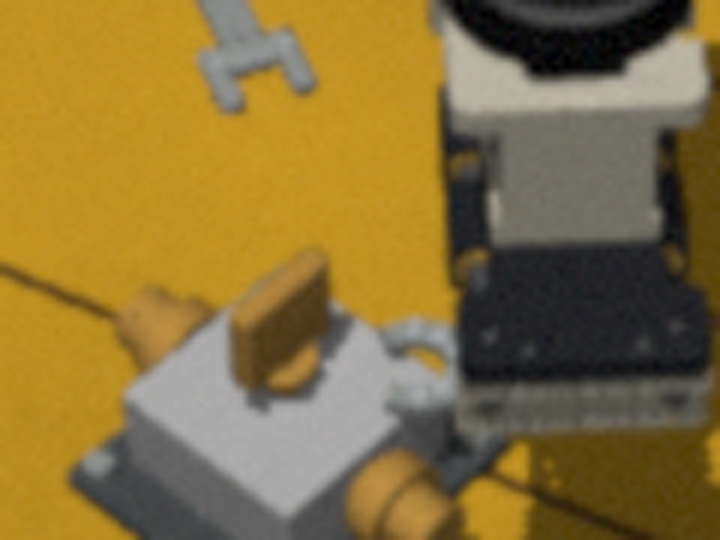

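```bash
python3 -m crank '{"claw":[0,0,0,0,0,0,0,0],"delta_pos":[[0.1,0.02,0.01],[0.2,0.02,0.01],[0.35,0.02,0.01],[0.5,0.02,0.01],[0.65,0.02,0.01],[0.8,0.02,0.01],[0.9,0.02,0.01],[1,0.02,0.01]],"roll":[0,0,0,0,0,0,0,0]}' 40
python3 -c "
from h import *
to(.5478-.042*.857,.028-.042*.515,.0575,31)"
```

```text
time: 16.53
tool_pos: [0.4944, -0.004, 0.0577]
tool_rot: [3.141, 0.0, 0.542]
contact_force: [-0.8, -0.4, -0.6]
opening: 0.0077
t 16.53 delta [0.81 0.   0.01] roll 0.01 q [-0.16  0.5   1.82 -0.    0.82  0.87] f [-0.8 -0.4 -0.6] tau [-0.01  0.05 -0.02] open 0.0077 rpy [3.141 0.    0.542] pos [ 0.4944 -0.004   0.0577]
```

```bash
python3 -m crank '{"claw":[0,0,0,0,0,0,0,0],"delta_pos":[[0.1,0,0],[0.2,0,0],[0.3,0,0],[0.4,0,0],[0.5,0,0],[0.6,0,0],[0.7,0,0],[0.8,0,0]],"roll":[0,0,0,0,0,0,0,0]}' 40
python3 -m crank '{"claw":[0,0,0,0,0,0,0,0],"delta_pos":[[0,0,0],[0,0,0],[0,0,0],[0,0,0],[0,0,0],[0,0,0],[0,0,0],[0,0,0]],"roll":[0,0,0,0,0,0,0,0]}' 40
python3 -c "
from h import *
s=cam('side')
to(.5478-.042*.857,.028-.042*.515,.0575,31)
a=crop(s['color'],290,275,80,9,'o1.png')"
```

```text
time: 17.2
tool_pos: [0.5115, 0.0062, 0.0577]
tool_rot: [3.142, 0.0, 0.541]
contact_force: [1.2, 0.1, -0.7]
opening: 0.0076
time: 17.87
tool_pos: [0.5112, 0.006, 0.0577]
tool_rot: [3.142, 0.0, 0.541]
contact_force: [0.2, -1.1, -0.7]
opening: 0.0079
t 17.92 delta [ 0.03 -0.    0.01] roll 0.0 q [-0.14  0.52  1.77 -0.    0.85  0.89] f [ 0.2  0.5 -1.1] tau [-0.02  0.01 -0.03] open 0.0078 rpy [3.141 0.    0.541] pos [0.5113 0.006  0.0577]
```

View pics/o1.png

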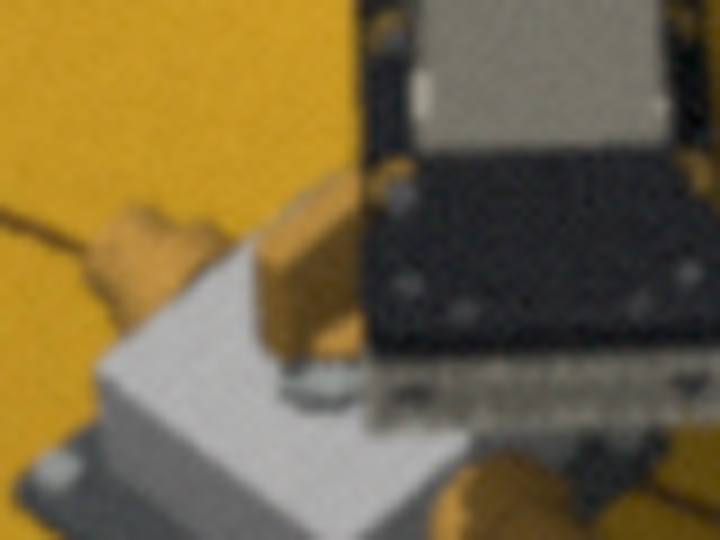

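The clip is under the hub and nothing is touching. To centre it along the slide, I feel gently for the back of the bore, where contact is expected 4.5 mm past centre.

```bash
python3 -m crank '{"claw":[0,0,0,0,0,0,0,0],"delta_pos":[[0.04,0,0],[0.08,0,0],[0.12,0,0],[0.16,0,0],[0.2,0,0],[0.23,0,0],[0.23,0,0],[0.23,0,0]],"roll":[0,0,0,0,0,0,0,0]}' 40
python3 -c "
from h import *
to(.5478-.042*.857,.028-.042*.515,.0575,31)"
```

```text
time: 18.58
tool_pos: [0.5143, 0.008, 0.0577]
tool_rot: [-3.141, 0.005, 0.542]
contact_force: [-8.0, -6.8, 4.8]
opening: 0.0079
t 18.58 delta [-0.12  0.01  0.01] roll 0.01 q [-0.13  0.53  1.76 -0.    0.86  0.9 ] f [-8.  -6.8  4.8] tau [-1.1   1.21 -0.06] open 0.0079 rpy [-3.141  0.005  0.542] pos [0.5143 0.008  0.0577]
```

Contact came 1.5 mm sooner than the image estimate predicted. I back off 4.5 mm from the contact and lower onto the block.

```bash
python3 -m crank '{"claw":[0,0,0,0,0,0,0,0],"delta_pos":[[-0.1,0,0],[-0.25,0,0],[-0.25,0,0],[-0.25,0,0.03],[-0.25,0,0.06],[-0.25,0,0.09],[-0.25,0,0.1],[-0.25,0,0.1]],"roll":[0,0,0,0,0,0,0,0]}' 40
python3 -c "
from h import *
to(.5478-.042*.857,.028-.042*.515,.055,31)"
```

```text
time: 19.25
tool_pos: [0.5109, 0.0059, 0.0551]
tool_rot: [-3.142, 0.0, 0.542]
contact_force: [-0.2, 0.0, -0.4]
opening: 0.0083
t 19.25 delta [0.04 0.   0.  ] roll 0.0 q [-0.14  0.52  1.78 -0.    0.84  0.89] f [-0.2  0.  -0.4] tau [ 0.02 -0.07  0.  ] open 0.0083 rpy [-3.142  0.     0.542] pos [0.5109 0.0059 0.0551]
```

```bash
python3 -m crank '{"claw":[0,0,0,0,0,0,0,0],"delta_pos":[[0,0,0.02],[0,0,0.04],[0,0,0.04],[0,0,0.04],[0,0,0.04],[0,0,0.04],[0,0,0.04],[0,0,0.04]],"roll":[0,0,0,0,0,0,0,0]}' 40
python3 -c "
from h import *
to(.5478-.042*.857,.028-.042*.515,.055,31)"
```

```text
time: 19.92
tool_pos: [0.5109, 0.0059, 0.0549]
tool_rot: [3.141, -0.0, 0.542]
contact_force: [-2.7, 1.0, 7.0]
opening: 0.008
t 19.92 delta [ 0.04  0.   -0.  ] roll 0.0 q [-0.14  0.52  1.78 -0.    0.84  0.89] f [-2.7  1.   7. ] tau [0.05 0.39 0.03] open 0.008 rpy [ 3.141 -0.     0.542] pos [0.5109 0.0059 0.0549]
```

The clip rests on the block: 7 N at z 0.0549, with 0.055 expected. I ease off, open, rise and clear the view.

```bash
python3 -m crank '{"claw":[0,0,0.1,0.15,0.2,0.3,0.4,0.4],"delta_pos":[[0,0,-0.03],[0,0,-0.03],[0,0,-0.03],[0,0,-0.03],[0,0,-0.03],[0,0,-0.03],[0,0,-0.03],[0,0,-0.03]],"roll":[0,0,0,0,0,0,0,0]}' 5
python3 -m crank '{"claw":[0.4,0.4,0.4,0.4,0.4,0.4,0.4,0.4],"delta_pos":[[0,0,-0.3],[0,0,-0.8],[0,0,-1.5],[0,0,-2.3],[0,0,-3.1],[0,0,-3.9],[0,0,-4.7],[0,0,-5.4]],"roll":[0,0,0,0,0,0,0,0]}'
python3 -m crank '{"claw":[0.4,0.4,0.4,0.4,0.4,0.4,0.4,0.4],"delta_pos":[[-0.3,0.5,0],[-0.7,1.5,0],[-1.3,3,0],[-1.8,4.5,0],[-2.4,6,0],[-3,7.5,0],[-3.5,8.7,0],[-4,9.5,0]],"roll":[0,0,0,0,0,0,0,0]}'
python3 -c "
from h import *
t=cam('top');s=cam('side')
to(.3,-.2,.2,31)
a=crop(t['color'],288,240,60,8,'q1.png');b=crop(s['color'],288,276,60,8,'q2.png');cv2.imwrite('pics/q.png',cv2.resize(np.hstack([a[:350],b[:350]]),(800,290)))"
```

```text
time: 20.58
tool_pos: [0.5109, 0.0058, 0.0549]
tool_rot: [3.142, 0.0, 0.541]
contact_force: [-0.5, -0.5, -0.2]
opening: 0.0334
time: 21.25
tool_pos: [0.5109, 0.0058, 0.192]
tool_rot: [3.141, -0.001, 0.541]
contact_force: [0.5, 0.3, -0.8]
opening: 0.0368
time: 21.92
tool_pos: [0.5478, -0.2524, 0.1903]
tool_rot: [3.14, -0.0, 0.54]
contact_force: [0.1, 0.7, -1.0]
opening: 0.0369
t 22.02 delta [-7.4  -6.88 -0.4 ] roll -0.04 q [-0.56  0.51  1.36 -0.    1.27  0.47] f [-0.1  0.1 -0.3] tau [-0.01 -0.04 -0.03] open 0.0368 rpy [3.14e+00 1.00e-03 5.37e-01] pos [ 0.5471 -0.2531  0.19  ]
```

View pics/q.png

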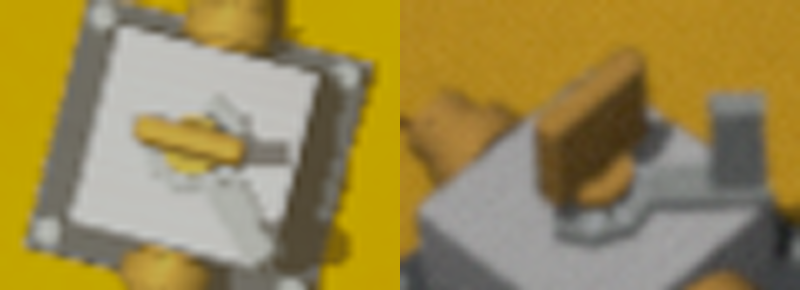

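The clip sits flat on the block round the neck, with its tab at the corner. I check the centring from the tab top and the wing in the side and top views, and check the bystanders.

Run:
```python
from h import *
t=cam('top');s=cam('side')
crop(s['color'],296,268,60,13,'r1.png');crop(t['color'],290,240,60,13,'r2.png'); cv2.imwrite("pics/r3.png",t["color"])
ax=np.array([.5478,.028]); u=np.array([.857,.515]); n=np.array([-.515,.857])
c=[[*(ax-u*(.043+a)+n*b),.085] for a in(-.008,.008) for b in(-.004,.004)]
ring=[[*(ax+.0185*(np.cos(x)*u+np.sin(x)*n)),.05] for x in np.radians([50,90,135,180,-135,-90,-50])]
for cam_,o in((s,(266,268-22)),(t,(260,240-22))):
    print(((proj(cam_,c)-o+.5)*13-.5).round().tolist()); print(((proj(cam_,ring)-o+.5)*13-.5).round().tolist())
```

```text
[[501.0, 298.0], [504.0, 339.0], [610.0, 293.0], [613.0, 335.0]]
[[195.0, 556.0], [276.0, 575.0], [363.0, 543.0], [396.0, 474.0], [358.0, 409.0], [271.0, 385.0], [193.0, 410.0]]
[[454.0, 420.0], [417.0, 442.0], [499.0, 494.0], [462.0, 517.0]]
[[247.0, 266.0], [260.0, 332.0], [320.0, 377.0], [395.0, 365.0], [440.0, 304.0], [429.0, 230.0], [376.0, 188.0]]
```

View pics/r1.png

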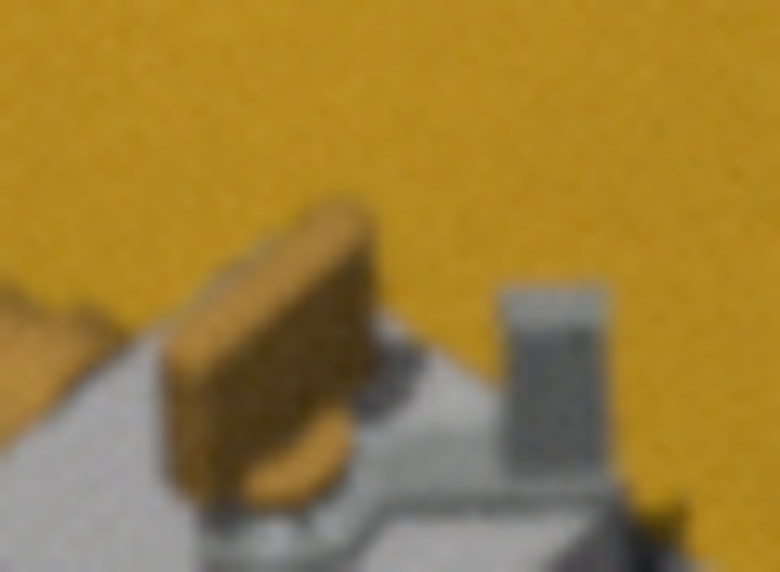

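View pics/r2.png

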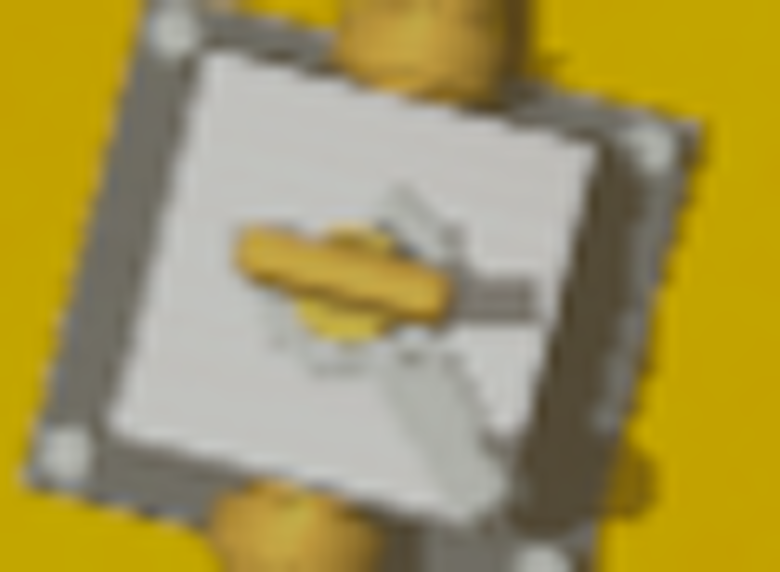

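View pics/r3.png

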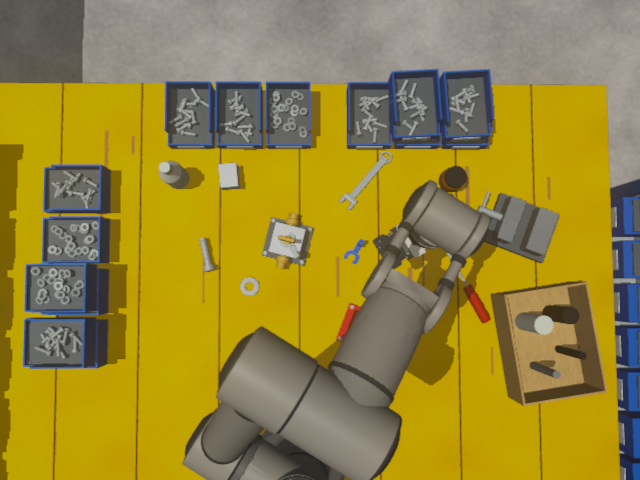

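The predicted and observed tab top agree within about 1 mm, and so does the ring outline around the neck. The wing slope of 13.7° matches the block edge at 13.0°. The things visible in the top view have not moved. I hand in.

```bash
python3 -c "
from cell import robot
print(robot.hand_in(), robot.observe()['time'])"
```

```text
the job is handed in; nothing more can be done
the job is handed in; nothing more can be done
```

The cock is closed and locked, and I handed the job in at about 22 s of the 69 s allowed. I turned the wing clockwise while pressing with about 30 N until it was square across the pipe. The clip then went sideways onto the neck, and I set it down flat on the block and let go.

**Last checks:**
- **Wing:** It is within about 1° of square across the pipe. After release its top sat at the fully home height in the side view.
- **Clip:** It lies flat on the block round the neck, within about 1 mm of centre by its tab top and ring outline.
- **Other things:** The bolt, washer, block, bottle, wrench and blue look-alike are where they were. In the last top picture the arm partly hid the jar, screwdriver and red look-alike; the arm passed no closer than planned and felt no unexpected contact.

**One disagreement:** When I felt for the back of the clip's bore, contact came about 1.5 mm sooner than the image estimate of the clip predicted. I centred mostly by the contact, and the final picture agrees with that position.

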